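# Pop open the touch-latch preserves cupboard

### The arm

A 6-joint arm with a two-finger parallel gripper is mounted at the origin on the work surface. World frame = base frame: x ahead of the robot, y to its left, z up, the work surface at z = 0. Lengths are in m, angles in rad, forces in N, time in s.
With the tool pointing down it reaches from about 0.275 to 0.875 m from the base axis. Payload 12.5 kg.
Tool frame: the origin (TCP) lies on the centre line of the jaws, within the pads' length; the fingertips stand r.finger_overhang ahead of it and the grasp point (between the pads) lies 3 mm ahead of it (r.finger_overhang is the distance from the TCP to the fingertips, in m); z points along the fingers, y is the direction in which the jaws open and shut (so a half turn about z gives the same grasp; the last joint's range is limited). The gripper opens to 85 mm and grips with 20 to 120 N. Pads are 22 mm wide; open, the fingers measure 114 mm over their backs; the gripper's body (76 mm by 85 mm) begins 54 mm behind the grasp point. The pads swing forward as they close: fully open they stand 13 mm farther back than shut.
Start: joints at [-1.339, 0.351, 1.652, -0, 1.139, -0.085], TCP at [0.171, -0.523, 0.253] pointing down, gripper open.
Joint ranges: [-2.75, 2.75], [-0.79, 2.1], [0.01, 2.65], [-1.57, 4.71], [0.07, 3.14], [-2.87, 2.87]. Speed limits (rad/s): [2.22, 2.22, 2.79, 3.14, 3.14, 3.14].

### API

Orientations are given as a unit quaternion [x, y, z, w].
In Python, from cell import r, optics gives the robot as it stands. The module is installed in compiled form; this text tells all that it offers. Calls block until the motion is done:
- r.move_to(position, orientation): joint-space move of the TCP to a pose.
- r.move_linear(position, rot=None, vel=0.15): straight line of the TCP; rot=None keeps the orientation; vel is the mean speed in m/s.
- r.set_joints(angles): joint-space move.
- r.set_gripper(opening, squeeze=None): opening from 0.0 (shut) to 1.0 (fully open); squeeze is the grip in N (None keeps the last); returns when the fingers have stopped.
- r.sleep(seconds).
- r.inverse_kinematics(position, orientation): joint angles nearest the present ones, or None.
- optics.get_image(name): name is "side" or "top" or "wrist"; returns a dict with "pixels" (400x640x3 uint8, red, green, blue), "depth" (400x640 float32, m along the optical axis (not along the pixel's ray), 0 where there is no reading), "fx", "fy", "cx", "cy" (pixels), "camera_from_world" (4x4, takes a point from world to camera coordinates); the wrist camera has in their place "mount" (4x4, takes a point from camera to tool coordinates, whose origin is the TCP and whose axes are the flange's). Camera axes: x right, y down, z forward; pixel columns grow to the right and rows downward; lengths in m; the calibration is good to about 2 mm. A picture is of the moment at which its call begins: read the wrist's pose just before it.
A pose or a line that the arm cannot do raises r.PlanningError and nothing moves.
- r.hand_in(): hands the job in, once; it reports no verdict.
Readings, each from a call of its own:
- r.current_t(): time.
- r.current_q(): joint angles.
- r.current_qvel(): joint speeds.
- r.current_effort(): joint torques, N m.
- r.current_tool_pos(): TCP position.
- r.current_ee_rot(): TCP orientation.
- r.current_contact_force(): force on the tool from outside, world axes, zero at the start.
- r.current_torque(): the same for the moment, N m.
- r.current_opening(): opening from 0.0 (shut) to 1.0 (fully open).
Only numpy, scipy, OpenCV 4.12 (cv2) and the standard library are available. Lean on these libraries where they do the work, as an engineer would, in place of code of your own. Each camera call takes 0.05 s, during which the arm holds its last target.

### The job

Open the tall cupboard, whose plain door has no handle: with the fingertips only, gripping nothing, press the door in near its free edge until the touch catch lets go, take the hand off so that the door springs ajar by itself, then swing it wide open with a finger until it stands about square to the cupboard front, and leave it there with the hand clear. Leave the low cupboard shut and the jars, lids and spoon where they are, and do not lift anything.

Things in the scene. Friction and masses are not known exactly. Their poses are not given: they have to be found in the camera images.
- tall_cupboard: Taller of two cupboards of the same wood, fixed: 250 mm tall, 200 wide, 208 deep with door, open back. Origin on the table under its middle; own -x is the way the front faces (to the robot), +y the hinge side, z up. One plain handleless door, 200 wide, 16 thick, from 6 to 250 mm up, is the front; shut, its outer face is at x = -0.116, inner face at x = -0.100 of this frame, 8 mm off the carcass.
- tall_door (a joint): Tall door's hinge (rad): 0 shut, grows as it swings out, stop 1.70; negative pressed in, stop -0.035 (6 mm at the free edge). Touch catch: pressing near the free edge right in to the stop takes 3 to 6 N; when the finger draws back, a soft spring pushes the door out to about 0.45 rad (edge 85 mm out) in about a second. From there on light friction, under 2 N at the edge; it stays where left.
- tall_hinge (a point): Point on the upright hinge line of the tall cupboard's door (its left edge seen from the robot, in the plane of the shut door's inner face), at the door's top edge, 250 mm above the table. Does not move with the door.
- tall_press (a point): Point on the outer face of the tall cupboard's door, good to press: 30 mm in from the free (right) edge, 30 mm below the top edge. Moves with the door.
- low_cupboard: The lower cupboard beside it, same wood and width, 160 mm tall, fixed to the table, with the same kind of door. Origin and axes as for the tall one. The two cupboards may change places.
- low_door (a joint): Hinge of the low cupboard's door (rad), same sense; shut, 0 (a hair above). It too has a touch catch, which releases at about -0.016. To be left shut.
- jar_a: square preserve jar with round screw lid, 62 mm square, 82 mm tall, loose, origin under its middle; a bystander, in front of the low cupboard's door
- jar_b: square preserve jar with round screw lid, 62 mm square, 82 mm tall, loose, origin under its middle; a bystander, in front of the low cupboard's door
- jar_c: square preserve jar with round screw lid, 62 mm square, 70 mm tall, loose, origin under its middle; a bystander, standing on top of the low cupboard
- jar_d: square preserve jar with round screw lid, 62 mm square, 82 mm tall, loose, origin under its middle; a bystander, on the table far to the left
- jar_e: square preserve jar with round screw lid, 62 mm square, 82 mm tall, loose, origin under its middle; a bystander, on the table far to the right
- lid_stack: Stack of two brass-coloured jar lids, 64 mm wide, 25 mm high, loose on top of the tall cupboard towards the rear, origin under its middle; a bystander
- ladle_spoon: Spoon with wooden handle, 200 mm long, lying on the table at the right in front, a bystander; origin near its middle

How it is judged:
By the outcome, as a careful person would: the job done as asked, in the order asked, and still so for the second after the job is handed in, with the robot touching nothing.
It also fails if it takes over 48 s, if anything falls off the work surface, if the arm or the gripper's body presses on something with over 40 N, if the wrist force passes 120 N, or if a joint passes its speed limit or range.

## Working session

There is one attempt and no reset: what is moved stays moved. The work goes in short steps, each a Python script; the robot and the scene stay as the last script left them, time stands still between calls to the robot, and variables do not carry over. Pictures are saved under pics/ and viewed, and the job is handed in when it is done.

```bash
mkdir -p pics; python3 - <<'E'
from cell import r, optics
import cv2,numpy as np
print(r.current_t(),r.finger_overhang,r.current_tool_pos(),r.current_ee_rot())
for n in("side","top"):
    d=optics.get_image(n); cv2.imwrite(f"pics/{n}0.png",d["pixels"][:,:,::-1]); np.savez(f"{n}0.npz",**{k:v for k,v in d.items()})
    print(n,d["fx"],d["cx"],d["cy"],np.round(d["camera_from_world"],3).tolist(), np.mean(d["depth"]>0))
E
```

```text
0.0 0.022 [ 0.17129779 -0.52231459  0.25273924] [ 9.87481077e-01  1.57736386e-01 -3.75339747e-05 -5.94853415e-04]
side 392.3737358084242 318.67201460998126 195.514132539427 [[-0.978, -0.21, -0.016, 0.558], [-0.09, 0.484, -0.87, 0.162], [0.191, -0.849, -0.492, 1.167], [0.0, 0.0, 0.0, 1.0]] 0.9958203125
top 365.7536771549642 318.5365292438109 206.00391330192275 [[-0.023, -1.0, -0.001, 0.063], [-0.988, 0.023, -0.154, 0.559], [0.154, -0.003, -0.988, 1.34], [0.0, 0.0, 0.0, 1.0]] 0.99603125
```

View pics/side0.png

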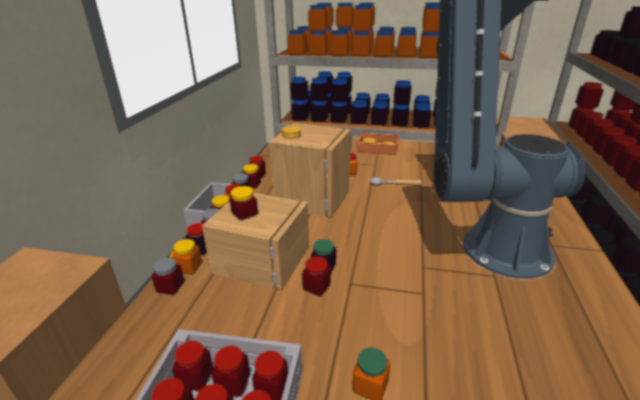

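View pics/top0.png

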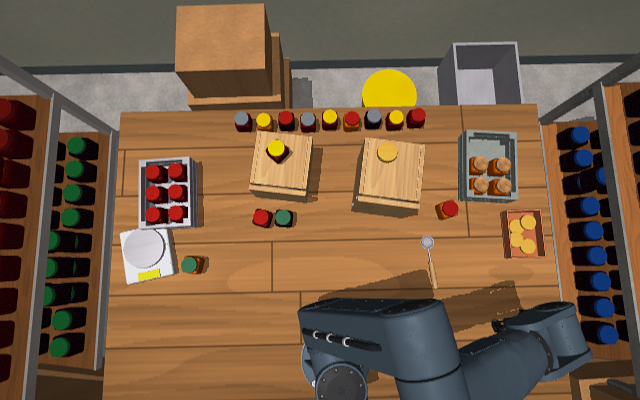

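The tall cupboard is on the right (top view, about (391,175)) and the low one on the left (about (281,165)). Jars a and b stand at about (273,217), jar e at (447,209), and the spoon at about (430,262). Next I'll measure the cupboard's top face from depth.

```bash
cat > geo.py <<'E'
import numpy as np,cv2
def cloud(d):
    D=d["depth"];v,u=np.mgrid[:400,:640];P=np.stack([(u-d["cx"])/d["fx"]*D,(v-d["cy"])/d["fy"]*D,D],-1)
    T=np.linalg.inv(d["camera_from_world"]);W=P@T[:3,:3].T+T[:3,3];W[D==0]=np.nan;return W
def proj(d,p):
    T=d["camera_from_world"];c=np.asarray(p)@T[:3,:3].T+T[:3,3]
    return np.stack([c[...,0]/c[...,2]*d["fx"]+d["cx"],c[...,1]/c[...,2]*d["fy"]+d["cy"]],-1)
E
python3 - <<'E'
from geo import *
for n in("top","side"):
    d=dict(np.load(n+"0.npz"));W=cloud(d)
    for z0,nm in((.25,"tall"),(.16,"low")):
        m=(abs(W[...,2]-z0)<.008)&(W[...,0]>.35)&(W[...,0]<.95)&(abs(W[...,1])<.45)
        k,l,s,c=cv2.connectedComponentsWithStats(m.astype(np.uint8))
        for i in np.argsort(-s[1:,4])[:2]+1:
            if s[i,4]<300: continue
            Q=W[l==i]; rc=cv2.minAreaRect(Q[:,:2].astype(np.float32))
            print(n,nm,s[i],np.median(Q[:,2]).round(4),rc,np.round(cv2.boxPoints(rc),4).tolist())
    # jars etc: high points on table
    m=(W[...,2]>.05)&(W[...,2]<.1)&(W[...,0]>.3)&(W[...,0]<.65)&(abs(W[...,1])<.6)
    k,l,s,c=cv2.connectedComponentsWithStats(m.astype(np.uint8))
    for i in range(1,k):
        if s[i,4]>60:
            Q=W[l==i];print("  obj",s[i],Q.min(0).round(3),Q.max(0).round(3))
E
```

```text
top tall [ 359  138   66   64 3185] 0.2484 ((0.644731342792511, -0.19244521856307983), (0.20086750388145447, 0.19278110563755035), 81.2545394897461) [[0.5342000126838684, -0.27709999680519104], [0.7246999740600586, -0.30640000104904175], [0.755299985408783, -0.10779999941587448], [0.5647000074386597, -0.07850000262260437]]
top tall [358 196  62  14 330] 0.248 ((0.5337050557136536, -0.17522510886192322), (0.19957847893238068, 0.017811369150877), 81.16419982910156) [[0.5095999836921692, -0.27250000834465027], [0.5271999835968018, -0.2752000093460083], [0.5577999949455261, -0.07800000160932541], [0.5401999950408936, -0.07530000060796738]]
top low [ 250  131   63   59 2582] 0.1582 ((0.7114514112472534, 0.17904457449913025), (0.20007281005382538, 0.19357475638389587), 82.08098602294922) [[0.6018000245094299, 0.093299999833107], [0.7935000061988831, 0.066600002348423], [0.8210999965667725, 0.2648000121116638], [0.6294000148773193, 0.2915000021457672]]
  obj [463 177  32  23 528] [ 0.566 -0.598  0.05 ] [ 0.65  -0.494  0.098]
  obj [168 183  26  45 584] [0.489 0.517 0.05 ] [0.65  0.599 0.096
[... 862 characters left out ...]
9329199790955, 0.18175184726715088), (0.2046852707862854, 0.2194339632987976), 82.11469268798828) [[0.5781999826431274, 0.09539999812841415], [0.7955999970436096, 0.06530000269412994], [0.8237000107765198, 0.26809999346733093], [0.6062999963760376, 0.29820001125335693]]
  obj [350 152   7  13  77] [ 0.504 -0.463  0.05 ] [ 0.536 -0.403  0.085]
  obj [301 168  49  38 600] [ 0.512 -0.278  0.05 ] [ 0.65  -0.069  0.1  ]
  obj [264 221  45  56 690] [0.58  0.096 0.05 ] [0.65  0.297 0.1  ]
  obj [301 239  35  44 973] [0.484 0.158 0.05 ] [0.556 0.302 0.086]
  obj [ 212  335   89   56 2788] [0.491 0.52  0.05 ] [0.65  0.6   0.094]
  obj [ 353  348   37   40 1096] [0.318 0.495 0.05 ] [0.386 0.559 0.086]
```

Both views agree on the tall cupboard: yaw about -8.8°, top at z≈0.249, width 0.200, depth with door 0.21. Next: go to the pre-press pose and press in small steps, watching the force.

```bash
cat >> geo.py <<'E'
from scipy.spatial.transform import Rotation as Rn
yaw=np.radians(-8.8)
ex=np.array([np.cos(yaw),np.sin(yaw),0]);ey=np.array([-np.sin(yaw),np.cos(yaw),0]);ez=np.array([0,0,1.])
H=np.array([.556,-.0775,.25])   # hinge
def rot(t):  # tool leaning forward by t from straight down
    z=np.sin(t)*ex-np.cos(t)*ez;y=-ey
    return Rn.from_matrix(np.stack([np.cross(y,z),y,z],1))
def loc(x,y,z): # relative to hinge, own axes, z world
    return H*[1,1,0]+x*ex+y*ey+z*ez
E
python3 - <<'E'
from geo import *
from cell import r,optics
for n in("top","side"):
    d=dict(np.load(n+"0.npz"));im=d["pixels"][:,:,::-1].copy()
    for p,c in((loc(0,0,.25),(255,0,0)),(loc(-.016,-.17,.22),(0,0,255)),(loc(-.016,-.2,.006),(0,255,0)),(loc(-.2,0,.25),(255,0,255))):
        cv2.circle(im,tuple(int(round(v)) for v in proj(d,p)),2,c,-1)
    cv2.imwrite(f"pics/{n}_m.png",cv2.resize(im[60:300,200:500],None,fx=2.5,fy=2.5))
r.set_gripper(0.0);print("ov",r.finger_overhang,r.current_opening(),r.current_t())
t=.5;R=rot(t);tip=.022*np.sin(t)+.011*np.cos(t);tz=-.022*np.cos(t)+.011*np.sin(t)
pc=loc(-.016,-.17,.22); pre=pc-ex*(tip+.06)-ez*tz
print(pc,pre,r.inverse_kinematics(pre,R.as_quat()))
for th in (.45,1.,1.57):
    dr=np.array([-np.sin(th),-np.cos(th)]);n=np.array([np.cos(th),-np.sin(th)])
    q=.165*dr+.025*n;print(th,loc(*q,.235),r.inverse_kinematics(loc(*q,.235),rot(0).as_quat()))
E
```

```text
ov 0.022 -0.00082667398201855 0.8667
[ 0.51418075 -0.24305105  0.22      ] [ 0.43492408 -0.23078147  0.23403314] [-0.70874439  0.11501636  2.10033254  0.50536188  0.54914713  0.63139844]
0.45 [ 0.48292844 -0.22753515  0.235     ] [-5.27522396e-01  3.41827415e-01  1.71341061e+00 -4.44089210e-16
  1.08635462e+00  1.19686290e+00]
1.0 [ 0.41528325 -0.16721508  0.235     ] [-4.86846977e-01  1.86633821e-01  1.92314834e+00 -4.44089210e-16
  1.03181049e+00  1.23753832e+00]
1.57 [ 0.3891173  -0.07709594  0.235     ] [-3.13089860e-01  9.02828647e-02  2.03787879e+00 -4.44089210e-16
  1.01343100e+00  1.41129544e+00]
```

View pics/top_m.png

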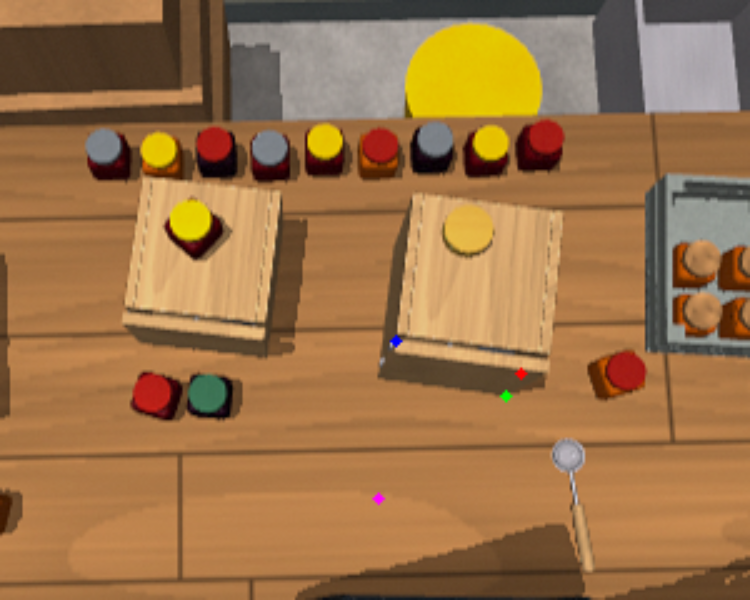

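View pics/side_m.png

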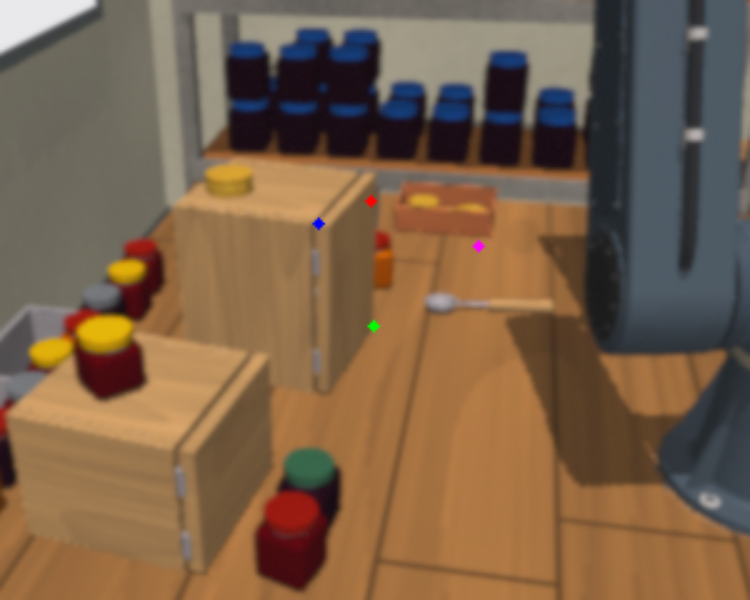

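In both views the markers land on the door: hinge at the gap's left end (395,341 in the top crop), and the press point near the upper right of the front face. Now the press.

```bash
python3 - <<'E'
from geo import *
from cell import r,optics
t=.5;R=rot(t);tip=.022*np.sin(t)+.011*np.cos(t);tz=-.022*np.cos(t)+.011*np.sin(t)
pc=loc(-.016,-.17,.22); base=pc-ex*tip-ez*tz
r.move_to(base-ex*.06,R.as_quat());print("t",r.current_t())
r.move_linear(base-ex*.012,vel=.1);r.sleep(.2)
f0=np.array(r.current_contact_force());print("f0",f0.round(2))
g=-.012;peak=0;firm=0
while g<.016:
    g+=.0015
    r.move_linear(base+ex*g,vel=.03)
    f=-(np.array(r.current_contact_force())-f0)@ex
    print(round(g*1e3,1),f.round(2),((np.array(r.current_tool_pos())-base)@ex*1e3).round(2))
    if f>8: break
print("t",r.current_t())
d=optics.get_image("side");cv2.imwrite("pics/press.png",d["pixels"][60:260,220:420,::-1].repeat(3,0).repeat(3,1))
E
```

```text
t 2.3333
f0 [-0.32 -0.13  0.5 ]
-10.5 -0.18 -10.5
-9.0 -0.58 -8.93
-7.5 -0.44 -7.43
-6.0 0.39 -5.94
-4.5 -0.75 -4.44
-3.0 -0.62 -2.92
-1.5 -0.35 -1.42
-0.0 0.05 0.06
1.5 -0.19 1.56
3.0 -0.19 3.09
4.5 -0.85 4.58
6.0 1.54 5.95
7.5 1.49 7.5
9.0 1.92 9.03
10.5 0.85 10.53
12.0 6.02 11.81
13.5 17.89 12.38
t 7.4167
```

View pics/press.png

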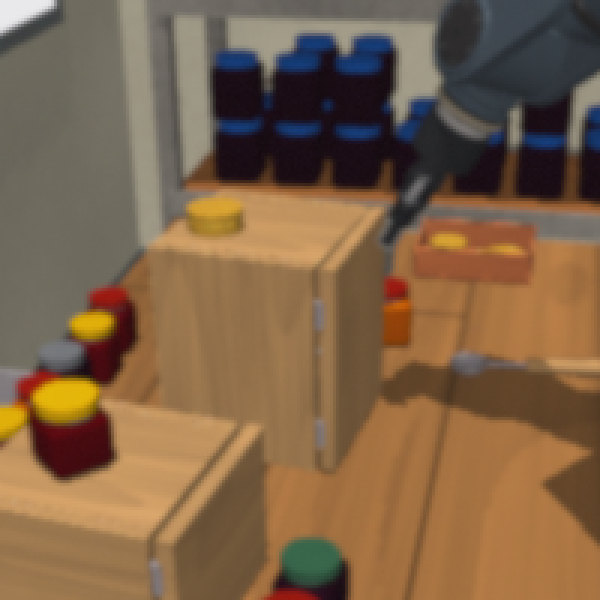

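The fingertips meet the door's upper free edge (crop about (388,240)). Contact came at +6 mm and the stop at +12 mm, which matches the stated 6 mm travel. Next: draw back about 120 mm, wait for the door to spring out, and measure its angle.

```bash
cat >> geo.py <<'E'
def door_angle(d):
    W=cloud(d); L=(W-H); x=L@ex; y=L@ey; z=W[...,2]
    m=(abs(z-.249)<.006)&(x<.004)&(x>-.25)&(np.hypot(x,y)<.225)&(y<.06)
    Q=np.stack([x[m],y[m]],1).astype(np.float32)
    k,l,s,c=cv2.connectedComponentsWithStats(m.astype(np.uint8))
    i=1+np.argmax(s[1:,4]);Q=np.stack([x[l==i],y[l==i]],1).astype(np.float32)
    rc=cv2.minAreaRect(Q);v=cv2.fitLine(Q,cv2.DIST_L2,0,.01,.01).ravel()
    dr=v[:2]*(1 if Q.mean(0)@v[:2]>0 else -1)
    return np.arctan2(-dr[0],-dr[1]),rc,len(Q)
E
python3 - <<'E'
from geo import *
from cell import r,optics
p=np.array(r.current_tool_pos())
r.move_linear(p-ex*.13+ez*.05,vel=.2);r.sleep(1.2)
for n in("top","side"):
    d=optics.get_image(n);cv2.imwrite(f"pics/{n}1.png",cv2.resize(d["pixels"][60:300,200:500,::-1],None,fx=2,fy=2));print(n,door_angle(d))
print(r.current_t(),np.round(r.current_contact_force(),2))
E
```

```text
top (np.float32(0.46718782), ((-0.05078677460551262, -0.08499196171760559), (0.1984490156173706, 0.01764991320669651), 63.12646484375), 326)
side (np.float32(0.46722326), ((-0.049624692648649216, -0.0822143703699112), (0.20158112049102783, 0.020512670278549194), 63.39570617675781), 204)
9.6167 [-0.44 -0.15  0.08]
```

View pics/top1.png

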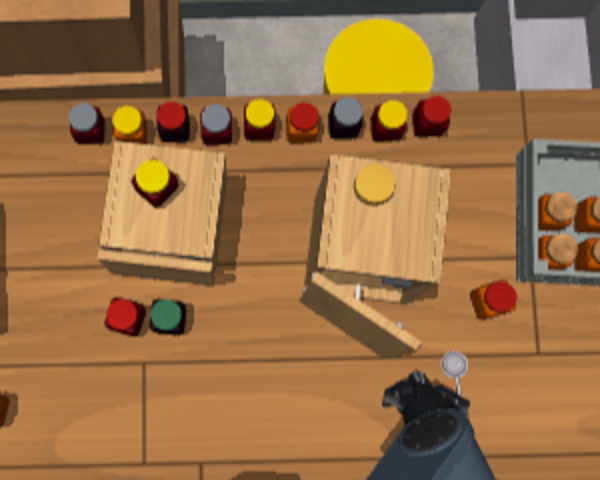

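View pics/side1.png

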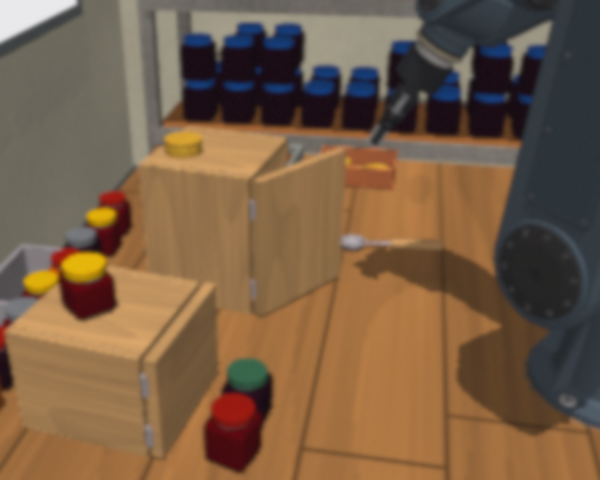

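The door stands ajar by itself at 0.467 rad, the same in both views, with the hand well clear of it. Next: lower the shut fingers behind the door's free end from above, then sweep it round.

```bash
cat >> geo.py <<'E'
def fp(th,s=.17,extra=0.,z=.232):
    dr=np.array([-np.sin(th),-np.cos(th)]);n=np.array([np.cos(th),-np.sin(th)])
    return loc(*(s*dr+(.011*abs(np.cos(th))+.0145*abs(np.sin(th))+extra)*n),z)
E
python3 - <<'E'
from geo import *
from cell import r,optics
p=np.array(r.current_tool_pos())
r.move_linear(p+ez*(.36-p[2]),vel=.2)
R=rot(0)
r.move_to(fp(.467,extra=.015,z=.34),R.as_quat())
r.move_linear(fp(.467,extra=.015),vel=.12);r.sleep(.15)
f0=np.array(r.current_contact_force());print("t",r.current_t(),"f0",f0.round(2))
for th in np.linspace(.467,1.5,11):
    r.move_linear(fp(th),vel=.1)
    f=np.array(r.current_contact_force())-f0;print(th.round(2),f.round(1),end=" ")
    if np.linalg.norm(f)>12: print("ABORT");break
r.sleep(.2)
for n in("top","side"):
    d=optics.get_image(n);cv2.imwrite(f"pics/{n}2.png",cv2.resize(d["pixels"][60:300,200:500,::-1],None,fx=2,fy=2));print(n,door_angle(d))
print(r.current_t())
E
```

```text
t 11.9583 f0 [ 0.51 -0.61  0.23]
0.47 [-1.5 -0.2  0.2] 0.57 [-1.   0.7 -0.3] 0.67 [-0.7  1.4  0.8] 0.78 [-1.1  0.2  0.3] 0.88 [-1.   0.1 -0.2] 0.98 [-0.3  0.1 -0.2] 1.09 [-1.   1.1 -1. ] 1.19 [-1.5  0.2  0.6] 1.29 [-0.2  1.2 -0.7] 1.4 [-0.1  0.9 -0.1] 1.5 [-0.8  1.5 -0.4] top (np.float32(1.5259733), ((-0.046656277030706406, 0.006012133788317442), (0.0954720601439476, 0.016599055379629135), 2.853294849395752), 143)
side (np.float32(1.5099027), ((-0.09690698236227036, 0.0006420910358428955), (0.19838328659534454, 0.04340163618326187), 6.815540790557861), 288)
15.8333
```

View pics/top2.png

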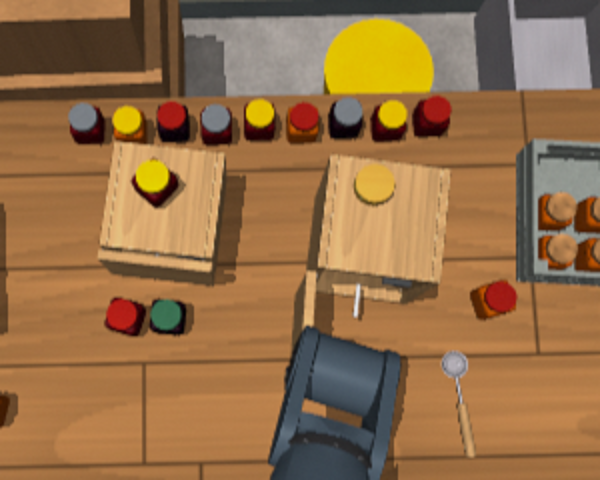

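View pics/side2.png

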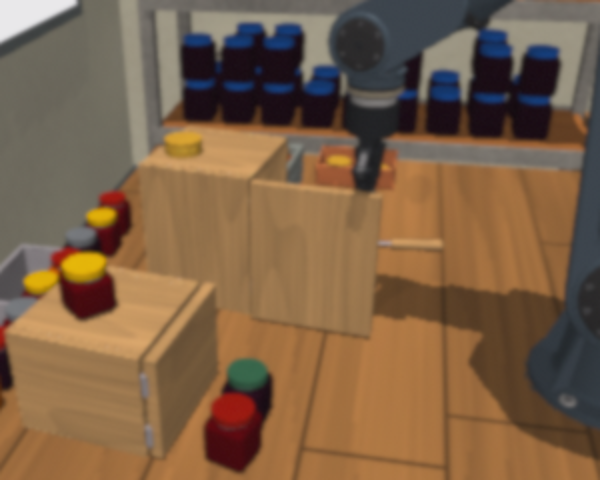

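The door stands at about 1.52 rad, though the arm partly hides it. I'll push a little further, back off the inner face, lift clear, and measure again.

```bash
python3 - <<'E'
from geo import *
from cell import r,optics
r.move_linear(fp(1.55),vel=.05);r.sleep(.1)
r.move_linear(fp(1.55,extra=.04),vel=.1)
p=np.array(r.current_tool_pos());r.move_linear(p+ez*.14,vel=.2)
r.set_joints([-1.339,.351,1.652,0,1.139,-.085]);r.sleep(.3)
for n in("top","side"):
    d=optics.get_image(n);cv2.imwrite(f"pics/{n}3.png",cv2.resize(d["pixels"][60:300,200:500,::-1],None,fx=2,fy=2));print(n,door_angle(d))
    a=np.load(n+"0.npz")
    W0=cloud(a);W1=cloud(d)
    m=(abs(d["depth"]-a["depth"])>.01)&(W1[...,0]>.3)&(W1[...,0]<.9)&(W1[...,1]>-.7)
    k,l,s,c=cv2.connectedComponentsWithStats(m.astype(np.uint8));print([x.tolist() for x in s[1:] if x[4]>25])
print(r.current_t(),np.round(r.current_contact_force(),2))
E
```

```text
top (np.float32(1.5735947), ((-0.09803692251443863, 0.008548691868782043), (0.016228819265961647, 0.19831600785255432), 89.94608306884766), 319)
[[341, 196, 79, 63, 1502]]
side (np.float32(1.5764045), ((-0.0977407917380333, 0.009527632035315037), (0.198813796043396, 0.024998359382152557), 0.029070181772112846), 281)
[[324, 132, 67, 98, 4736]]
19.8083 [-0.01  0.63 -0.54]
```

View pics/top3.png

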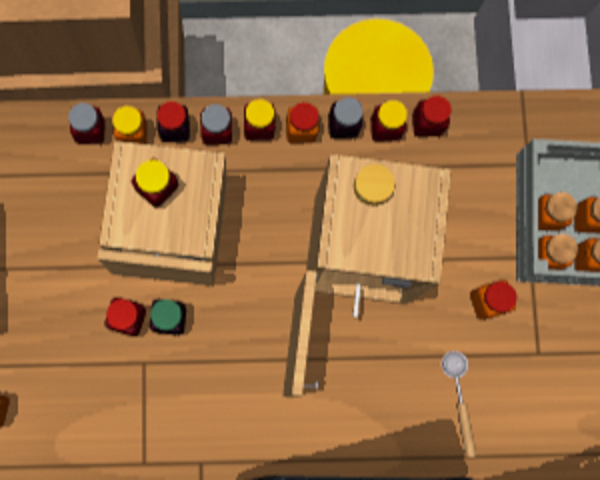

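View pics/side3.png

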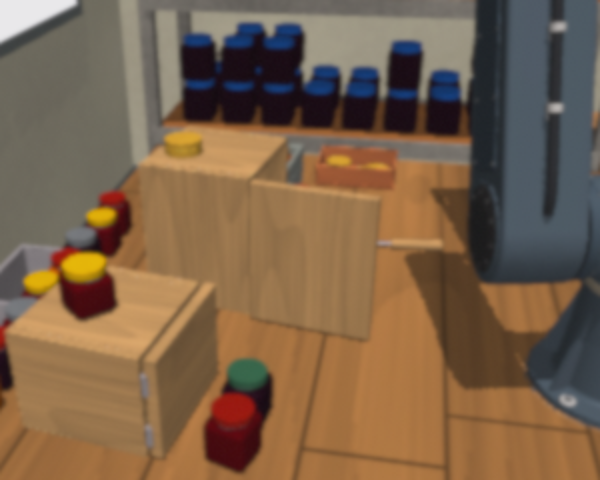

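The door is square at about 1.575 rad in both views. In both depth images the only thing that changed is the door region. The arm is parked clear, so I'm handing in.

```bash
python3 - <<'E'
from cell import r
r.hand_in()
E
```

```text
the job is handed in; nothing more can be done
```

The tall cupboard's door is open and standing square to its front, and the job was handed in at about 20 s of the 48 s allowed.

- **Press:** With the gripper shut, I pressed near the free edge with the fingertips. Contact came about 6 mm further in than the measured face position. The door then gave about 6 mm before hitting its stop, as the description says. The last step in read 18 N, because the fingers had already reached the stop.
- **Release:** After I drew the hand back, the door sprang ajar by itself to 0.467 rad, the same in both camera views.
- **Swing:** I lowered the shut fingers behind the free end and swept the door round. Force readings stayed around 2 N or less.
- **Final check:** The door stands at 1.574 rad (top view) and 1.576 rad (side view), against 1.571 for square. The arm is back at its start pose, touching nothing.
- **Bystanders:** Depth images from before and after differ by more than 1 cm only where the tall door moved. The low cupboard, jars, lids and spoon look unmoved, and no check failed. Smaller shifts would not show in that comparison.

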